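Clear the tag, free the eject lever and hold the diskette out

ROBOT

A 6-joint arm with a two-finger parallel gripper is mounted at the origin on the work surface. World frame = base frame: x ahead of the robot, y to its left, z up, the work surface at z = 0. Lengths are in mm, angles in rad, forces in N, time in s.
With the tool pointing down it reaches from about 350 to 800 mm from the base axis. Payload 7.3 kg.
Tool frame: the origin (TCP) lies midway between the tips of the shut fingers; the grasp point (between the pads) lies 19 mm behind it; x points along the fingers, y is the direction in which the jaws open and shut, and the axes are right-handed (so a half turn about x gives the same grasp; the last joint's range is limited). The gripper opens to 85 mm and grips with 20 to 120 N. Pads are 22 mm wide; open, the fingers measure 114 mm over their backs; the gripper's body (76 mm by 85 mm) begins 54 mm behind the grasp point. The pads swing forward as they close: fully open they stand 13 mm farther back than shut.
Start: joints at [-1.469, 0.342, 1.524, -0, 1.275, -0.146], TCP at [128.789, -508.977, 231.322] pointing down, gripper open.
Joint ranges: [-2.53, 2.53], [-0.77, 2.02], [0.04, 2.7], [-1, 4.14], [0.28, 2.66], [-3.11, 3.11]. Speed limits (rad/s): [2.57, 2.57, 3.14, 3.14, 3.14, 3.14].

INTERFACE

Orientations are given as a unit quaternion [x, y, z, w].
In Python, from workcell import ctrl gives the robot as it stands. The module is installed in compiled form; this text tells all that it offers.
- The arm moves only by the shell command python3 -m pendant 'ROWS' [FORCE]. ROWS is a JSON object of lists of equal length, an entry for each row: "xyz": the shift along the tool's x, y, z as a fraction of full scale, a list of three; "roll": the turn about the tool's x as a fraction of full scale; "claw": the finger opening in mm, from 0 to 85.4. A call has 1 to 20 rows; each row is the pose to reach, as a shift and turn from the pose measured when the call began, along the tool's axes at that moment, turning the shorter way round; what a row does not reach only later rows make up. Full scale, the value 1, is 500 mm for a shift and pi rad for a turn. A row lasts 1/12 s, in which the tool goes at most 41.7 mm and 7.16 degrees, less where a joint would pass 70% of its speed; a pose out of reach is approached as far as the arm can. A call with a number of a shift or a turn outside -1 to 1 is refused whole. A call with a gripper value outside its range is refused whole. The fingers move at their own pace and stop on an object; FORCE is the grip in N (left out, the last holds). Time passes only in rows, so rows that repeat a pose let the fingers close. It gives the time, the measured TCP pose, the force and the opening at its end, in the units of the state.
- ctrl.get_state(): the state, without advancing time (a new reading comes with each control period).
- ctrl.grab_frame(name): name is "scene" or "top"; returns (picture, depth): 420x560x3 uint8, red, green, blue; 420x560 float32, mm along the optical axis (not along the pixel's ray), 0 where there is no reading.
- ctrl.get_calibration(name): a dict with "mtx" (3x3 intrinsics, pixels), "view" (4x4, takes a point from world to camera coordinates). Camera axes: x right, y down, z forward; pixel columns grow to the right and rows downward; lengths in mm; the calibration is good to about 2 mm. A picture is of the moment at which its call begins. get_calibration takes no time and is no camera call.
- ctrl.sign_off(): hands the job in, once; it reports no verdict.
The state is a dict: "clock": time; "joint_positions": joint angles; "qvel": joint speeds; "tau": joint torques, N m; "tcp_pos": TCP position; "ee_rot": TCP orientation; "contact_force": force on the tool from outside, world axes, zero at the start; "ft_torque": the same for the moment, N m; "finger_gap": finger opening in mm.
Only numpy, scipy, OpenCV 4.12 (cv2) and the standard library are available. Lean on these libraries where they do the work, as an engineer would, in place of code of your own. Each camera call takes 0.05 s, during which the arm holds its last target. There are 200 camera calls.

TASK

Lift the tag up and off the peg in front of the diskette slot and stand it, grip end up, in the open disk case. Then give the drive's eject lever a trial tug before touching the catch slide on top: if the lever is caught, let it go back, push the catch slide fully across and pull again. Finish while still holding the lever pulled fully over with the gripper, so that the diskette stays out of the slot, and leave the other things on the table where they are.

Things in the scene. Friction and masses are not known exactly. Their poses are not given: they have to be found in the camera images.
- chassis: beige steel drive chassis, fixed to the table, 220 (x) x 220 (y) x 110 (z) mm; origin at the centre of its underside, -x is its front (towards the robot) with the diskette slot 45 mm up in the middle, +y its left seen from the robot. A peg sticks out of the front above the slot, the eject lever is on its -y side, the catch slide on its top
- peg (a point): top of the 8 mm steel peg where the tag hangs: 145 mm in front (-x) of the chassis origin, 90 mm above the table. The peg is level and runs along chassis -x from the front face (at -110 mm) to -160 mm, then bends up to a tip that ends 98 mm above the table, 168 mm in front of the origin
- tag: loose rigid tag, 50 g, 118 mm tall, hanging upright on the peg; origin mid bottom edge, z up, x its thickness (chassis x as it hangs). Plate 56 wide (y) x 5 x 50 mm; above it a window 20 wide, 50 to 78 mm up, hangs by its upper edge; grip block 12 (x) x 40 (y) mm, 90 to 118 mm up. To clear the bent peg tip raise it 10 to 18 mm (14 is best), then draw it 40 mm or more along chassis -x
- disk_case: open-topped green plastic disk case, fixed, 62 (x) x 118 (y) x 60 (z) mm, walls 5 mm, inner floor 5 mm up; inside 52 x 108 mm; origin at the centre of its underside. The tag fits with its width along the case's y and may lean
- eject_lever (a joint): lever angle: 0 at rest, leaning back 0.275 rad (to chassis +x) from upright; grows as the handle is pulled to the front (chassis -x); stop at 0.55 rad. A spring returns it to 0 (about 4 N at the handle at rest, 7 N at the stop). If caught it has 0.10 rad (15 mm at the handle) of play, then stops hard; if not, it goes all the way. Which of the two cannot be seen
- lever_handle (a point): middle of the lever's handle, a black bar 14 mm in diameter and 44 mm long along chassis y, about 174 mm above the table; it moves on a circle of 150 mm radius about point lever_hinge's axis (chassis y). Grip it from above with the fingers in front of and behind it
- lever_hinge (a point): pivot of the lever, 30 mm above the table on the chassis's -y side; its axis is chassis y
- catch_slide (a joint): travel of the catch slide on top of the chassis: 0 at the start, 0.040 m fully across towards chassis +y. It stays where it is left (friction 1.5 N). Beyond about 0.035 m it frees a caught lever, provided the lever has gone back to rest; it starts at 0 whether or not the lever is caught
- catch_tab (a point): top centre of the catch slide's black thumb tab, 24 (chassis x) x 14 (chassis y) x 30 (z) mm, top 142 mm above the table; it moves along chassis +y
- diskette (a joint): how far the purple 90 mm wide diskette has come out of the front slot beyond its start: 0 to 0.040 m, driven by the lever in proportion and drawn back in with it
- hex_key: nickel-plated hex key, 80 x 22 mm, 6 mm thick, lying on the table; leave alone
- cleaning_disk: translucent blue head-cleaning disk, 94 x 90 x 4 mm, lying flat; leave alone
- disk_stack: stack of five diskettes, 94 x 90 x 20 mm; leave alone
- screwdriver: screwdriver lying on the table; leave alone
- cleaner: bottle 52 mm across, 120 mm tall, standing; leave alone
- label_roll: roll of blank labels, 70 mm across, 30 mm high; leave alone
There are look-alikes about, which are no part of the job. Leave any orange or yellow look-alike of the disk_case alone.

How it is judged (in metres and radians):
On the way, in this order (a step that is already met when the one before it is completed fails the run):
1. the tag is lifted off the peg, held by the fingers (x of tag in the frame of chassis below -0.185 m and height (world z) of tag above 0.012 m and contact force between the fingers and tag above 0.5 N), for 0.1 s.
2. the tag stands in the disk case and is let go (x of tag in the frame of disk_case between -0.03 and 0.03 m and y of tag in the frame of disk_case between -0.055 and 0.055 m and height (world z) of tag below 0.025 m and angle between tag's own z axis and vertical below 0.9 rad and contact force between the fingers and tag below 0.1 N and linear speed of tag below 0.05 m/s), for 0.2 s.
3. the lever has been tugged with the gripper at least 0.04 rad, the catch slide not yet touched (value of joint eject_lever above 0.04 rad and contact force between the fingers and eject_lever above 1 N and value of joint catch_slide below 0.006 m), for 0.05 s.
At the end, for the whole second after the job is handed in: the fingers hold the lever beyond 0.44 of its 0.55 rad (contact force above 1 N), the diskette is out by more than 31 mm, and the tag stands released in the disk case (origin within the case's walls and below 25 mm, tilted less than 0.9 rad) (all of step 2 and value of joint eject_lever above 0.44 rad and contact force between the fingers and eject_lever above 1 N and value of joint diskette above 0.031 m); the arm keeps its last pose, push and grip.
It fails at once if another thing on the table was moved by more than 30 mm (distance of any of hex_key, cleaning_disk, disk_stack, screwdriver, cleaner, label_roll from where it was at the start of the episode above 0.03 m).
It also fails if it takes over 72 s, if anything falls off the work surface, if the arm or the gripper's body presses on something with over 40 N, if the wrist force passes 120 N, or if a joint passes its speed limit or range.

## Working session

There is one attempt and no reset: what is moved stays moved. The work goes in short steps, Python scripts to look and compute and a shell command to move; the robot and the scene stay as the last step left them, time stands still between calls to the robot, and variables do not carry over. Pictures are saved under pics/ and viewed, about 8 in all and at most 12, crops included, and the job is handed in when it is done.

```bash
mkdir -p pics; python3 - <<'E'
from workcell import ctrl
import cv2,numpy as np
for n in("scene","top"):
    p,d=ctrl.grab_frame(n); np.savez(f"{n}0.npz",p=p,d=d)
    cv2.imwrite(f"pics/{n}0.png",cv2.resize(p[:,:,::-1],(784,588)))
    c=ctrl.get_calibration(n);print(n,np.round(c["mtx"],1).tolist(),np.round(c["view"],3).tolist(),(d==0).mean())
s=ctrl.get_state();print(s)
E
```

```text
scene [[484.8, 0.0, 283.2], [0.0, 484.8, 209.7], [0.0, 0.0, 1.0]] [[0.452, 0.892, -0.004, -222.887], [0.688, -0.352, -0.635, -276.588], [-0.568, 0.284, -0.773, 1656.884], [0.0, 0.0, 0.0, 1.0]] 0.004005102040816327
top [[406.2, 0.0, 277.6], [0.0, 406.2, 207.1], [0.0, 0.0, 1.0]] [[-0.012, -1.0, -0.007, 34.606], [-0.995, 0.013, -0.094, 484.144], [0.094, 0.006, -0.996, 1045.987], [0.0, 0.0, 0.0, 1.0]] 0.004060374149659864
{'clock': 0.1, 'joint_positions': array([-1.46899202e+00,  3.42675692e-01,  1.52488222e+00,  2.55137199e-05,
        1.27542905e+00, -1.46041673e-01]), 'qvel': array([ 0.00109916, -0.00091244, -0.00215377, -0.00070732, -0.00093818,
       -0.00040419]), 'tau': array([ 1.79982238e-03, -4.34446549e+01, -2.46491057e+01, -2.04612393e-04,
        4.69662700e-03, -5.95504446e-08]), 'tcp_pos': array([ 128.76332525, -508.60702647,  230.69741929]), 'ee_rot': array([ 0.70170392,  0.0878927 , -0.70166487,  0.08690739]), 'contact_force': array([-0.03342234,  0.13962264, -0.48826069]), 'ft_torque': array([ 0.01128852,  0.0149361 , -0.00149595]), 'finger_gap': 85.50894249267486}
```

View pics/scene0.png

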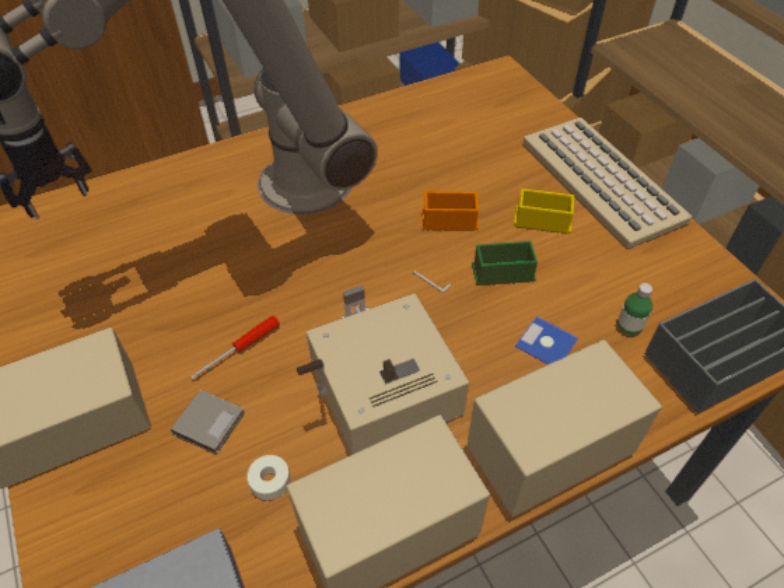

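View pics/top0.png

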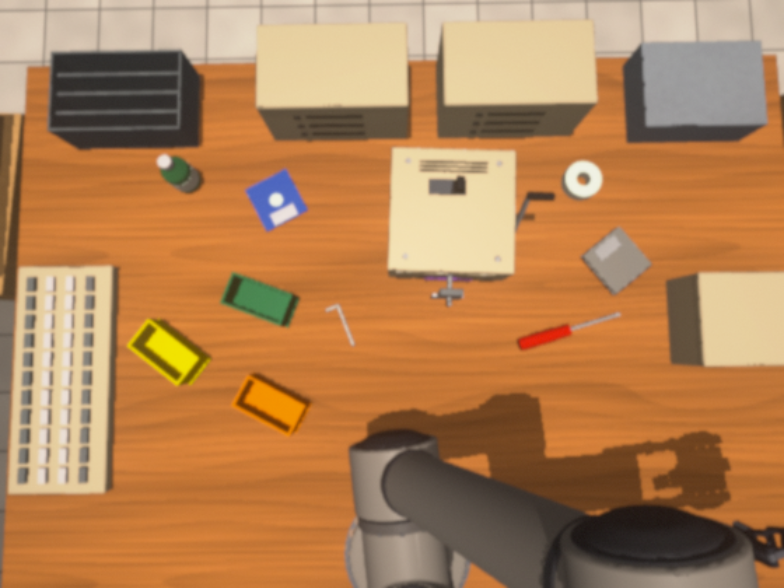

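Scene view: chassis in the middle (~385,360), tag at (355,300), lever handle (310,367), tab (390,370), green case (505,262). Top view: tag block at (450,295), handle (540,196), tab (458,185), green case (260,300). Now measuring these.

```bash
cat >h.py <<'E'
import numpy as np,cv2
from workcell import ctrl
def world(n,d):
    c=ctrl.get_calibration(n);K=c["mtx"];V=np.array(c["view"])
    v,u=np.indices(d.shape);P=np.stack([(u-K[0,2])/K[0,0]*d,(v-K[1,2])/K[1,1]*d,d],-1)
    return (P-V[:3,3])@V[:3,:3]
def rect(W,m,tag):
    q=W[m][:,:2].astype(np.float32); r=cv2.minAreaRect(q)
    print(tag,m.sum(),"ctr",np.round(r[0],1),"size",np.round(r[1],1),"ang",round(r[2],2),"z",np.round(np.percentile(W[m][:,2],[5,50,95]),1))
    return r
E
python3 - <<'E'
from h import *
for n in("top","scene"):
    z=np.load(n+"0.npz");p,d=z["p"],z["d"];W=world(n,d);hsv=cv2.cvtColor(p,cv2.COLOR_RGB2HSV);H,S,Vv=[hsv[...,i].astype(int) for i in range(3)]
    X,Y,Z=W[...,0],W[...,1],W[...,2];ok=d>0
    box=lambda x0,x1,y0,y1,z0,z1:ok&(X>x0)&(X<x1)&(Y>y0)&(Y<y1)&(Z>z0)&(Z<z1)
    print(n)
    m=box(380,760,-250,130,103,117);rect(W,m,"chassis top")
    m=box(350,800,-350,200,120,150);
    rect(W,m&(X>480)&(Y>-220),"tab");rect(W,m&(X<480),"tagtop")
    rect(W,box(300,480,-150,50,95,150),"tag blk")
    rect(W,box(380,760,-300,-80,155,190),"handle")
    g=(H>40)&(H<85)&(S>100)&ok&(X<600)
    rect(W,g&(Z>54)&(Z<66),"case rim");rect(W,g,"case all")
E
```

```text
top
chassis top 7820 ctr [594.9 -87.9] size [229.4 263.7] ang 87.36 z [107.1 110.1 113.1]
tab 904 ctr [711.7  -4.2] size [418.9 187. ] ang 84.52 z [121.8 135.3 148. ]
tagtop 89 ctr [469.9 -77. ] size [38.  12.2] ang 88.89 z [126.6 129.6 132.4]
tag blk 108 ctr [462.4 -76. ] size [39.  25.8] ang 83.2 z [ 98.3 129.1 132.1]
handle 142 ctr [ 619.3 -220.1] size [18.3 43.8] ang 1.62 z [163.6 179.3 182.3]
case rim 167 ctr [469.3 269.1] size [117.   57.9] ang 68.73 z [55.  59.8 63. ]
case all 936 ctr [469.  268.4] size [118.6  57.9] ang 68.73 z [ 3.2  6.9 61.2]
scene
chassis top 6637 ctr [601.2 -90.1] size [231.2 256.5] ang 87.33 z [107.  110.4 113.7]
tab 129 ctr [ 656.4 -117.5] size [324.9 158.8] ang 11.88 z [122.8 138.7 146.3]
tagtop 87 ctr [471.3 -79.2] size [39.4 15.2] ang 89.0 z [121.7 128.6 132. ]
tag blk 162 ctr [471.5 -79.4] size [15.7 40.2] ang 1.39 z [ 97.7 121.8 131.8]
handle 127 ctr [ 624.  -223.3] size [43.8 15.3] ang 83.22 z [170.2 179.5 183.3]
case rim 213 ctr [472.2 267.5] size [118.5  67.3] ang 69.89 z [54.6 58.9 62.7]
case all 902 ctr [299.3 -95.4] size [928.4  84.2] ang 65.45 z [ 5.5 38.5 61.1]
```

```bash
python3 - <<'E'
from h import *
for n in("top","scene"):
    z=np.load(n+"0.npz");p,d=z["p"],z["d"];W=world(n,d)
    X,Y,Z=W[...,0],W[...,1],W[...,2];ok=d>0
    m=ok&(abs(Z-110)<5)&(X>450)&(X<730)&(Y<80)&(Y>-250)
    m=cv2.morphologyEx(m.astype(np.uint8),cv2.MORPH_OPEN,np.ones((7,7)))
    k,l,st,_=cv2.connectedComponentsWithStats(m);m=l==1+st[1:,4].argmax()
    r=rect(W,m,n+" chassis")
    rect(W,ok&(abs(Z-140)<6)&(X>560)&(X<690)&(Y<-40)&(Y>-180),"tab")
from scipy.spatial.transform import Rotation as R
print(np.round(R.from_quat(ctrl.get_state()["ee_rot"]).as_matrix(),3))
E
```

```text
top chassis 7570 ctr [615.5 -84.3] size [220. 220.] ang 87.22 z [107.2 110.1 113. ]
tab 60 ctr [654.2 -95.4] size [12.5 23.1] ang 89.75 z [138.2 141.9 144.4]
scene chassis 5741 ctr [617.8 -86. ] size [220.  223.1] ang 87.45 z [107.2 110.5 113.5]
tab 61 ctr [658.8 -98.1] size [15.  24.6] ang 84.83 z [136.4 141.3 144.8]
[[-0.     0.245 -0.969]
 [ 0.001 -0.969 -0.245]
 [-1.    -0.001 -0.   ]]
```

```bash
cat >>h.py <<'E'
from scipy.spatial.transform import Rotation as R
def go(x,y,z,yaw):  # yaw (deg) of tool y axis in world; prints shift/turn fractions
    s=ctrl.get_state();M=R.from_quat(s["ee_rot"]).as_matrix()
    t=M.T@(np.array([x,y,z])-s["tcp_pos"])/500
    a=np.degrees(np.arctan2(M[1,1],M[0,1]));r=-((yaw-a+180)%360-180)/180
    print("xyz",np.round(t,4),"roll",round(r,4),"yaw now",round(a,1),"tilt",np.round(M[2],3),"gap",round(s["finger_gap"],1),"t",s["clock"],"tcp",np.round(s["tcp_pos"],1),"F",np.round(s["contact_force"],1))
E
python3 -c "
from h import *
go(471,-78,175,-92.7)"
```

```text
xyz [ 0.1125 -0.6668 -0.8748] roll 0.0939 yaw now -75.8 tilt [-1.    -0.001 -0.   ] gap 85.5 t 0.1 tcp [ 128.8 -508.6  230.7] F [-0.   0.1 -0.5]
```

```bash
python3 -m pendant '{"xyz":[[0.1125,-0.6668,-0.8748],[0.1125,-0.6668,-0.8748],[0.1125,-0.6668,-0.8748],[0.1125,-0.6668,-0.8748],[0.1125,-0.6668,-0.8748],[0.1125,-0.6668,-0.8748],[0.1125,-0.6668,-0.8748],[0.1125,-0.6668,-0.8748],[0.1125,-0.6668,-0.8748],[0.1125,-0.6668,-0.8748],[0.1125,-0.6668,-0.8748],[0.1125,-0.6668,-0.8748],[0.1125,-0.6668,-0.8748],[0.1125,-0.6668,-0.8748],[0.1125,-0.6668,-0.8748],[0.1125,-0.6668,-0.8748],[0.1125,-0.6668,-0.8748],[0.1125,-0.6668,-0.8748],[0.1125,-0.6668,-0.8748],[0.1125,-0.6668,-0.8748]],"roll":[0.094,0.094,0.094,0.094,0.094,0.094,0.094,0.094,0.094,0.094,0.094,0.094,0.094,0.094,0.094,0.094,0.094,0.094,0.094,0.094],"claw":[62,62,62,62,62,62,62,62,62,62,62,62,62,62,62,62,62,62,62,62]}' 30; python3 -c "
from h import *
go(471,-78,93,-92.7)"
```

```text
clock: 1.77
tcp_pos: [470.7, -79.0, 175.2]
ee_rot: [0.707, -0.017, -0.707, -0.018]
contact_force: [0.7, -0.0, -0.3]
finger_gap: 61.9
xyz [ 0.1644 -0.0018 -0.0006] roll -0.0007 yaw now -92.8 tilt [-1.    -0.001 -0.   ] gap 61.9 t 1.7667 tcp [470.7 -79.  175.2] F [ 0.7 -0.  -0.3]
```

```bash
python3 -m pendant '{"xyz":[[0.05,-0.002,0],[0.1,-0.002,0],[0.14,-0.002,0],[0.164,-0.002,0],[0.164,-0.002,0],[0.164,-0.002,0],[0.164,-0.002,0],[0.164,-0.002,0],[0.164,-0.002,0],[0.164,-0.002,0],[0.164,-0.002,0],[0.164,-0.002,0],[0.164,-0.002,0],[0.164,-0.002,0]],"roll":[0,0,0,0,0,0,0,0,0,0,0,0,0,0],"claw":[62,62,62,62,62,62,30,30,30,30,30,30,30,30]}' 30; python3 - <<'E'
from h import *
go(471,-78,107,-92.7)
p,d=ctrl.grab_frame("scene");cv2.imwrite("pics/a.png",cv2.resize(p[130:290,190:350,::-1],(640,640))[:600])
E
```

```text
clock: 2.93
tcp_pos: [471.5, -78.1, 94.2]
ee_rot: [0.708, -0.017, -0.706, -0.018]
contact_force: [0.5, -0.6, 6.7]
finger_gap: 39.6
xyz [-0.0257 -0.0002  0.0009] roll -0.0007 yaw now -92.8 tilt [-1.    -0.    -0.002] gap 39.6 t 2.9333 tcp [471.5 -78.1  94.2] F [ 0.5 -0.6  6.7]
```

View pics/a.png

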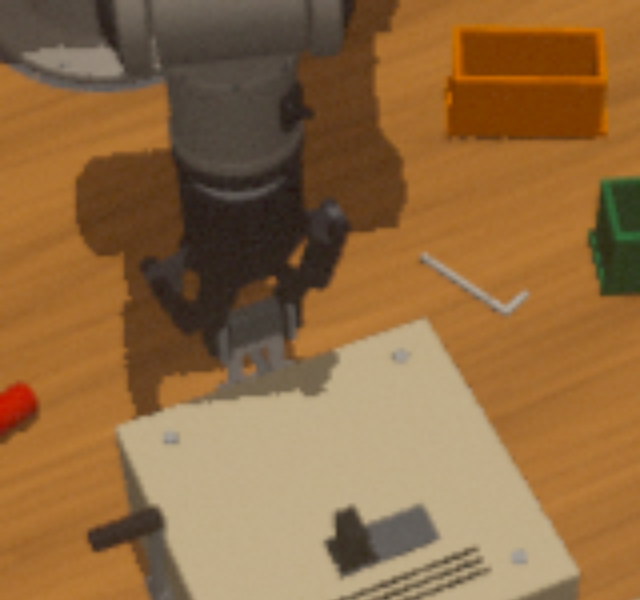

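Tag's grip block is between the fingers (gap 39.6 mm, image ~(255,340)). Raise 14 mm, confirm, then draw along −x.

```bash
python3 -m pendant '{"xyz":[[-0.01,0,0],[-0.02,0,0],[-0.028,0,0],[-0.028,0,0],[-0.028,0,0]],"roll":[0,0,0,0,0],"claw":[30,30,30,30,30]}' 40; python3 - <<'E'
from h import *
go(471.5-60*.9989,-78.1+60*.047,108.2,-92.7)
E
```

```text
clock: 3.4
tcp_pos: [471.5, -78.1, 108.4]
ee_rot: [0.708, -0.017, -0.706, -0.017]
contact_force: [-1.0, -0.5, -0.9]
finger_gap: 39.4
xyz [1.0e-04 2.0e-04 1.2e-01] roll -0.0006 yaw now -92.8 tilt [-1.    -0.    -0.003] gap 39.4 t 3.4 tcp [471.5 -78.1 108.4] F [-1.  -0.5 -0.9]
```

```bash
python3 -m pendant '{"xyz":[[0,0,0.03],[0,0,0.06],[0,0,0.09],[0,0,0.12],[0,0,0.12],[0,0,0.12],[0,0,0.12],[-0.06,0,0.12],[-0.12,0,0.12],[-0.16,0,0.12],[-0.16,0,0.12]],"roll":[0,0,0,0,0,0,0,0,0,0,0],"claw":[30,30,30,30,30,30,30,30,30,30,30]}' 40; python3 - <<'E'
from h import *
p,d=ctrl.grab_frame("scene");cv2.imwrite("pics/b.png",cv2.resize(p[90:250,190:410,::-1],(800,582)))
go(470.5,268.3,185,-111)
E
```

```text
clock: 4.32
tcp_pos: [414.5, -76.2, 192.1]
ee_rot: [0.711, -0.018, -0.703, -0.016]
contact_force: [1.0, -0.3, 0.9]
finger_gap: 39.5
xyz [ 0.0098 -0.6929 -0.0804] roll 0.1011 yaw now -92.8 tilt [-1.     0.001 -0.008] gap 39.5 t 4.3667 tcp [413.4 -75.8 190. ] F [-0.5  0.1 -0.7]
```

View pics/b.png

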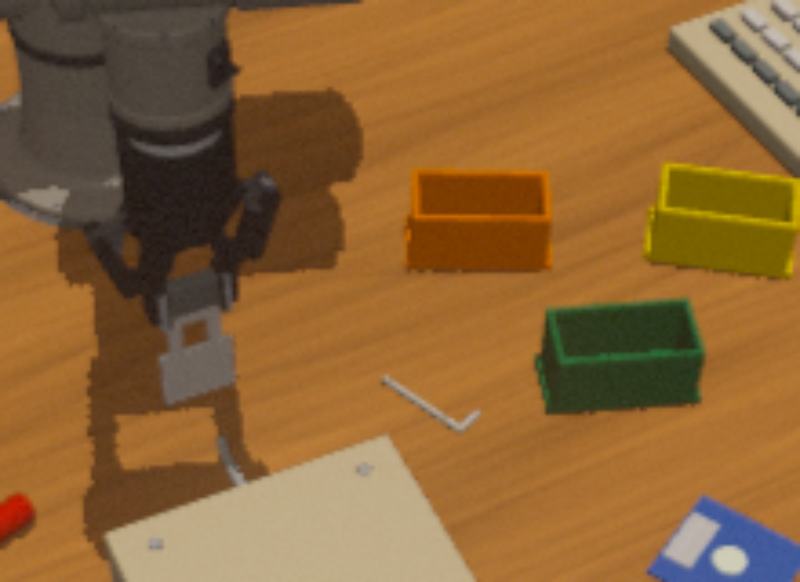

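Tag is clear of the peg and held upright (crop (200,355)); green case at (620,355). Carrying over it.

```bash
python3 -m pendant '{"xyz":[[0,-0.03,-0.003],[0,-0.08,-0.008],[0,-0.14,-0.015],[0,-0.2,-0.02],[0,-0.26,-0.03],[0,-0.32,-0.04],[0.01,-0.38,-0.05],[0.01,-0.44,-0.05],[0.01,-0.5,-0.06],[0.01,-0.56,-0.065],[0.01,-0.61,-0.07],[0.01,-0.65,-0.075],[0.01,-0.68,-0.08],[0.01,-0.693,-0.08],[0.01,-0.693,-0.08],[0.01,-0.693,-0.08],[0.01,-0.693,-0.08],[0.01,-0.693,-0.08]],"roll":[0,0.01,0.02,0.03,0.04,0.05,0.06,0.07,0.08,0.09,0.1,0.101,0.101,0.101,0.101,0.101,0.101,0.101],"claw":[30,30,30,30,30,30,30,30,30,30,30,30,30,30,30,30,30,30]}' 40; python3 - <<'E'
from h import *
p,d=ctrl.grab_frame("scene");cv2.imwrite("pics/c.png",cv2.resize(p[110:230,300:440,::-1],(700,600)))
W=world("scene",d);hsv=cv2.cvtColor(p,cv2.COLOR_RGB2HSV)
m=(hsv[...,1]<60)&(d>0)&(abs(W[...,0]-470)<60)&(abs(W[...,1]-268)<60)&(W[...,2]>85)&(W[...,2]<145)
rect(W,m,"tag plate")
go(470.5,268.3,90,-111)
E
```

```text
clock: 5.87
tcp_pos: [470.3, 267.4, 184.8]
ee_rot: [0.698, -0.129, -0.693, -0.129]
contact_force: [0.2, 0.3, -1.2]
finger_gap: 39.3
tag plate 185 ctr [472.  264.6] size [52.5 10.1] ang 67.66 z [105.4 123.8 143.5]
xyz [ 0.1899 -0.0014  0.0018] roll -0.0003 yaw now -111.0 tilt [-1.    -0.001 -0.008] gap 39.2 t 5.9167 tcp [470.4 267.5 184.9] F [0.1 0.4 0.1]
```

View pics/c.png

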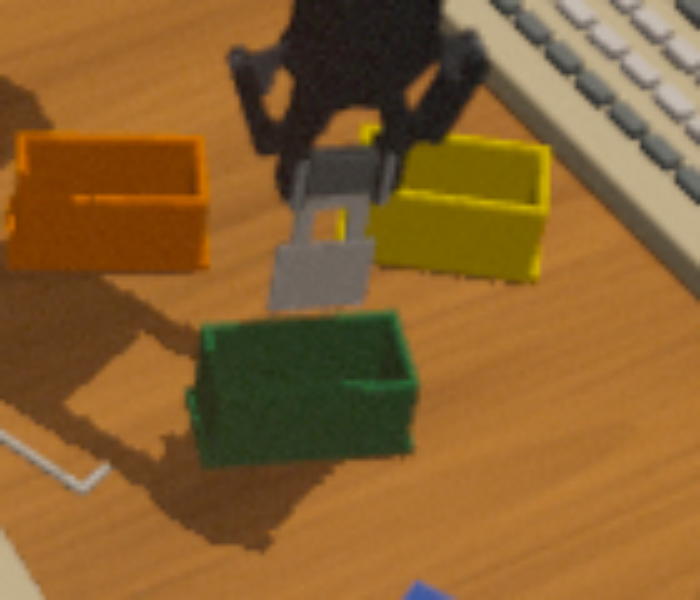

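```bash
python3 -m pendant '{"xyz":[[0.03,0,0],[0.06,0,0.001],[0.09,0,0.001],[0.12,0,0.001],[0.15,0,0.001],[0.17,0,0.001],[0.185,0,0.001],[0.192,0,0.001],[0.192,0,0.001],[0.192,0,0.001],[0.192,0,0.001]],"roll":[0,0,0,0,0,0,0,0,0,0,0],"claw":[30,30,30,30,30,30,30,30,30,30,30]}' 40; python3 - <<'E'
from h import *
go(470.5,268.3,190,-111)
E
```

```text
clock: 6.83
tcp_pos: [471.0, 267.6, 89.4]
ee_rot: [0.698, -0.129, -0.692, -0.129]
contact_force: [0.0, -0.7, -0.2]
finger_gap: 39.5
xyz [-0.2012 -0.0014 -0.0003] roll -0.0003 yaw now -111.1 tilt [-1.    -0.002 -0.009] gap 39.5 t 6.8333 tcp [471.  267.6  89.4] F [ 0.  -0.7 -0.2]
```

```bash
python3 -m pendant '{"xyz":[[0,0,0],[0,0,0],[0,0,0],[0,0,0],[0,0,0],[0,0,0],[-0.06,0,0],[-0.14,0,0],[-0.22,0,0],[-0.28,0,0],[-0.28,0,0],[-0.28,0,0],[-0.28,0,0]],"roll":[0,0,0,0,0,0,0,0,0,0,0,0,0],"claw":[64,64,64,64,64,64,64,64,64,64,64,64,64]}' 40; python3 - <<'E'
from h import *
p,d=ctrl.grab_frame("scene");cv2.imwrite("pics/d.png",cv2.resize(p[110:230,300:440,::-1],(700,600)))
for n in("top","scene"):
    z=np.load(n+"0.npz");W=world(n,z["d"]);X,Y,Z=[W[...,i] for i in range(3)]
    m=(z["d"]>0)&(X>550)&(X<680)&(Y<-195)&(Y>-250)&(Z>168)&(Z<186);rect(W,m,n+" handle")
go(621.5,-221,250,-2.7)
E
```

```text
clock: 7.92
tcp_pos: [469.3, 267.6, 228.6]
ee_rot: [0.698, -0.129, -0.692, -0.129]
contact_force: [0.2, -0.2, -0.3]
finger_gap: 64.0
top handle 129 ctr [ 620.6 -220.4] size [43.9 14.7] ang 88.89 z [173.8 179.5 182.5]
scene handle 121 ctr [ 624.  -223.3] size [43.8 15.3] ang 83.22 z [172.8 179.7 183.3]
xyz [-0.0399  0.8021 -0.6358] roll -0.602 yaw now -111.1 tilt [-1.     0.    -0.007] gap 64.2 t 7.9667 tcp [469.  267.5 228. ] F [ 0.7 -0.1  0. ]
```

View pics/d.png

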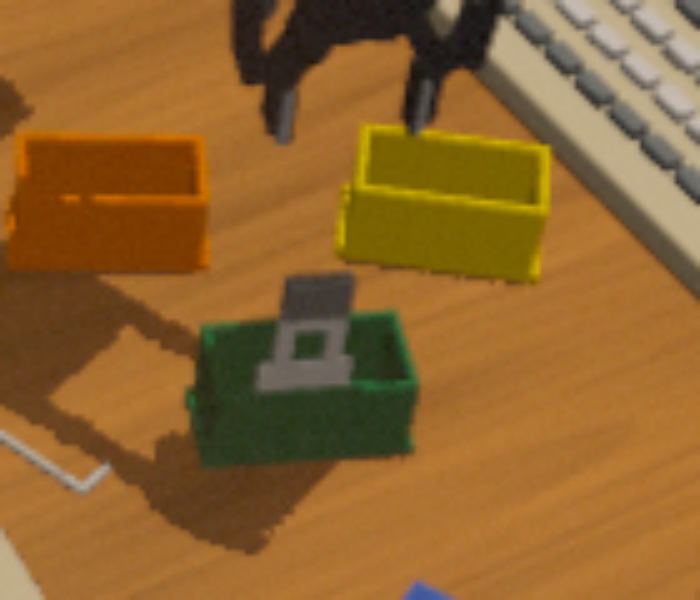

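Tag stands in the green case, slightly leaning (crop (310,340)), gripper clear. Next: above the lever handle.

```bash
python3 -c "
from h import *
go(621.8,-224.5,250,-2.7)"
python3 -m pendant '{"xyz":[[-0.04,0.806,-0.634],[-0.04,0.806,-0.634],[-0.04,0.806,-0.634],[-0.04,0.806,-0.634],[-0.04,0.806,-0.634],[-0.04,0.806,-0.634],[-0.04,0.806,-0.634],[-0.04,0.806,-0.634],[-0.04,0.806,-0.634],[-0.04,0.806,-0.634],[-0.04,0.806,-0.634],[-0.04,0.806,-0.634],[-0.04,0.806,-0.634],[-0.04,0.806,-0.634],[-0.04,0.806,-0.634],[-0.04,0.806,-0.634],[-0.04,0.806,-0.634],[-0.04,0.806,-0.634],[-0.04,0.806,-0.634],[-0.04,0.806,-0.634]],"roll":[-0.602,-0.602,-0.602,-0.602,-0.602,-0.602,-0.602,-0.602,-0.602,-0.602,-0.602,-0.602,-0.602,-0.602,-0.602,-0.602,-0.602,-0.602,-0.602,-0.602],"claw":[60,60,60,60,60,60,60,60,60,60,60,60,60,60,60,60,60,60,60,60]}' 30; python3 -c "
from h import *
go(621.8,-224.5,154,-2.7)"
```

```text
xyz [-0.0398  0.8085 -0.6389] roll -0.602 yaw now -111.1 tilt [-1.     0.    -0.007] gap 64.2 t 7.9667 tcp [469.  267.5 228. ] F [ 0.7 -0.1  0. ]
clock: 9.63
tcp_pos: [619.8, -222.1, 249.5]
ee_rot: [0.513, 0.486, -0.511, 0.489]
contact_force: [0.5, 0.6, 0.8]
finger_gap: 60.0
xyz [0.1911 0.0031 0.0042] roll -0.0006 yaw now -2.8 tilt [-1.     0.005  0.002] gap 60.0 t 9.6333 tcp [ 619.8 -222.1  249.5] F [0.5 0.6 0.8]
```

```bash
python3 -m pendant '{"xyz":[[0.05,0.003,0.004],[0.1,0.003,0.004],[0.15,0.003,0.004],[0.18,0.003,0.004],[0.191,0.003,0.004],[0.191,0.003,0.004],[0.191,0.003,0.004],[0.191,0.003,0.004],[0.191,0.003,0.004],[0.191,0.003,0.004],[0.191,0.003,0.004],[0.191,0.003,0.004],[0.191,0.003,0.004],[0.191,0.003,0.004],[0.191,0.003,0.004]],"roll":[0,0,0,0,0,0,0,0,0,0,0,0,0,0,0],"claw":[60,60,60,60,60,60,5,5,5,5,5,5,5,5,5]}' 40; python3 - <<'E'
from h import *
go(621.8,-224.5,154,-2.7)
p,d=ctrl.grab_frame("scene");cv2.imwrite("pics/e.png",cv2.resize(p[200:320,190:330,::-1],(700,600)))
E
```

```text
clock: 10.88
tcp_pos: [622.1, -224.7, 155.5]
ee_rot: [0.513, 0.485, -0.511, 0.49]
contact_force: [-1.9, 0.4, 5.7]
finger_gap: 12.6
xyz [ 0.003  -0.0007 -0.0003] roll -0.0006 yaw now -2.8 tilt [-1.     0.007  0.003] gap 12.6 t 10.8833 tcp [ 622.1 -224.7  155.5] F [-1.9  0.4  5.7]
```

View pics/e.png

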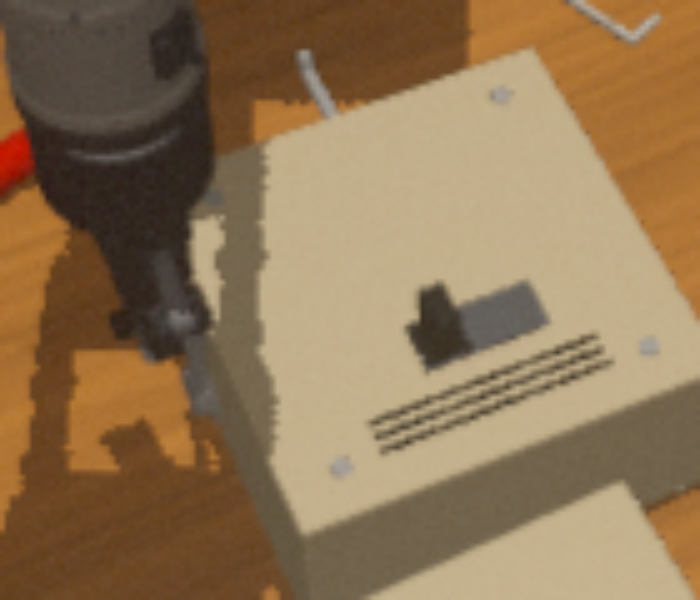

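Fingers are on the handle (crop (175,320)), gap 12.6. Trial tug.

```bash
python3 -m pendant '{"xyz":[[-0.002,-0.008,0],[-0.004,-0.016,0],[-0.006,-0.022,0],[-0.006,-0.022,0],[-0.006,-0.022,0],[-0.006,-0.022,0]],"roll":[0,0,0,0,0,0],"claw":[5,5,5,5,5,5]}' 60; python3 -m pendant '{"xyz":[[-0.001,-0.006,0],[-0.002,-0.012,0],[-0.002,-0.016,0],[-0.002,-0.016,0]],"roll":[0,0,0,0],"claw":[5,5,5,5]}' 60
```

```text
clock: 11.43
tcp_pos: [612.3, -224.2, 158.1]
ee_rot: [0.514, 0.484, -0.51, 0.491]
contact_force: [7.2, -0.5, -4.6]
finger_gap: 11.9
clock: 11.77
tcp_pos: [605.7, -223.9, 159.8]
ee_rot: [0.515, 0.483, -0.509, 0.492]
contact_force: [6.5, -0.4, -0.2]
finger_gap: 12.2
```

```bash
python3 -m pendant '{"xyz":[[-0.001,-0.006,0],[-0.002,-0.012,0],[-0.002,-0.014,0],[-0.002,-0.014,0]],"roll":[0,0,0,0],"claw":[5,5,5,5]}' 60
```

```text
clock: 12.1
tcp_pos: [600.1, -223.6, 160.7]
ee_rot: [0.516, 0.482, -0.508, 0.493]
contact_force: [7.0, -0.1, -4.1]
finger_gap: 12.0
```

```bash
python3 -m pendant '{"xyz":[[-0.0005,-0.008,0],[-0.001,-0.016,0],[-0.0015,-0.024,0],[-0.0015,-0.03,0],[-0.0015,-0.03,0],[-0.0015,-0.03,0]],"roll":[0,0,0,0,0,0],"claw":[5,5,5,5,5,5]}' 60;  python3 - <<'E'
from h import *
go(547,-221,157,-2.7)
p,d=ctrl.grab_frame("scene");cv2.imwrite("pics/f.png",cv2.resize(p[190:310,190:330,::-1],(700,600)))
E
```

```text
clock: 12.6
tcp_pos: [587.4, -223.1, 162.2]
ee_rot: [0.517, 0.479, -0.507, 0.495]
contact_force: [8.7, 0.4, -1.4]
finger_gap: 11.7
xyz [ 0.0082 -0.0812 -0.0003] roll -0.0008 yaw now -2.8 tilt [-1.     0.026  0.005] gap 11.7 t 12.6 tcp [ 587.4 -223.1  162.2] F [ 8.7  0.4 -1.4]
```

View pics/f.png

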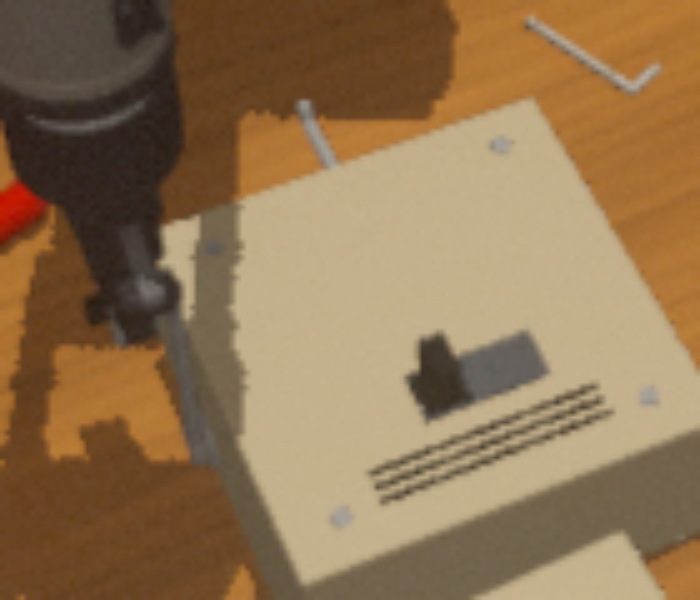

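The handle has followed the gripper ~35 mm, well beyond the 15 mm play: the lever is not caught, so the slide needn't be touched. Pulling through.

```bash
python3 -m pendant '{"xyz":[[0,-0.012,0],[0.001,-0.024,0],[0.003,-0.036,0],[0.004,-0.048,0],[0.006,-0.06,0],[0.008,-0.072,0],[0.01,-0.084,0],[0.011,-0.088,0],[0.011,-0.088,0],[0.011,-0.088,0],[0.011,-0.088,0]],"roll":[0,0,0,0,0,0,0,0,0,0,0],"claw":[5,5,5,5,5,5,5,5,5,5,5]}' 60;  python3 - <<'E'
from h import *
go(541,-221,156,-2.7)
ims=[]
for n in("top","scene"):
    p,d=ctrl.grab_frame(n);W=world(n,d);X,Y,Z=[W[...,i] for i in range(3)];hsv=cv2.cvtColor(p,cv2.COLOR_RGB2HSV).astype(int)
    m=(d>0)&(hsv[...,0]>118)&(hsv[...,0]<160)&(hsv[...,1]>60)&(X>400)&(X<540)&(Y>-150)&(Y<0)
    if m.sum()>5:rect(W,m,n+" diskette")
    c=p[110:230,250:390] if n=="top" else p[170:290,190:330]
    ims.append(cv2.resize(c[:,:,::-1],(400,343)))
    z=np.load(n+"0.npz");m=(z["d"]>0)
cv2.imwrite("pics/g.png",np.hstack(ims))
E
```

```text
clock: 13.57
tcp_pos: [546.5, -221.5, 158.8]
ee_rot: [0.519, 0.477, -0.506, 0.498]
contact_force: [6.5, 1.9, 11.6]
finger_gap: 11.8
xyz [ 0.0051 -0.0112 -0.0004] roll -0.0008 yaw now -2.8 tilt [-0.999  0.035  0.007] gap 11.8 t 13.5667 tcp [ 546.5 -221.5  158.8] F [ 6.5  1.9 11.6]
top diskette 244 ctr [484.2 -78.6] size [87.9 40.4] ang 87.24 z [44.2 47.1 50.2]
```

View pics/g.png

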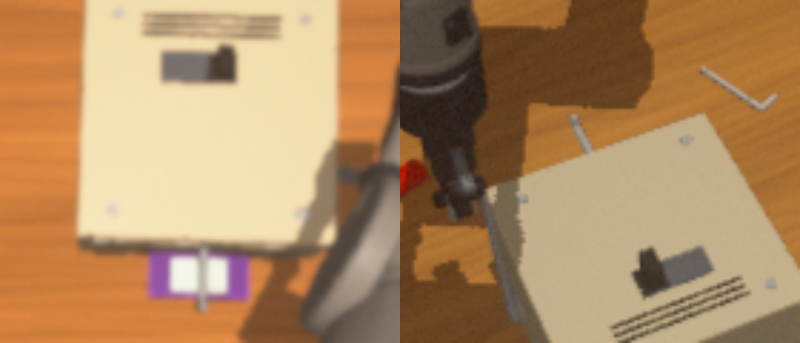

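```bash
python3 -m pendant '{"xyz":[[0.001,-0.005,0],[0.001,-0.009,0],[0.001,-0.009,0],[0.001,-0.009,0]],"roll":[0,0,0,0],"claw":[5,5,5,5]}' 60;  python3 - <<'E'
from h import *
go(541,-221,156,-2.7)
def dk(p,d,n,t):
    W=world(n,d);X,Y,Z=[W[...,i] for i in range(3)];hsv=cv2.cvtColor(p,cv2.COLOR_RGB2HSV).astype(int)
    m=(d>0)&(hsv[...,0]>118)&(hsv[...,0]<160)&(hsv[...,1]>60)&(X>400)&(X<540)&(Y>-150)&(Y<0)
    rect(W,m,t); print(np.percentile(X[m],[1,99]))
    m=(abs(X-470)<60)&(abs(Y-268)<60)&(hsv[...,1]<70)&(Z>40)&(d>0);m.sum()>5 and rect(W,m,"tag")
z=np.load("top0.npz");dk(z["p"],z["d"],"top","before")
dk(*ctrl.grab_frame("top"),"top","now")
dk(*ctrl.grab_frame("top"),"top","now")
E
```

```text
clock: 14.0
tcp_pos: [544.2, -221.3, 158.4]
ee_rot: [0.52, 0.475, -0.504, 0.5]
contact_force: [10.4, 0.6, -4.8]
finger_gap: 11.8
xyz [ 0.0044 -0.0066 -0.0003] roll -0.0009 yaw now -2.9 tilt [-0.999  0.041  0.008] gap 11.8 t 14.0 tcp [ 544.2 -221.3  158.4] F [10.4  0.6 -4.8]
before 16 ctr [503.2 -70.9] size [47.1  2.5] ang 88.05 z [43.6 50.  53.4]
[501.44920316 504.65596179]
now 254 ctr [483.5 -78.3] size [87.7 41.4] ang 88.04 z [43.8 47.4 50.7]
[462.56714209 504.90758868]
tag 102 ctr [468.  264.1] size [47.4 11.4] ang 68.84 z [ 55.8 123.1 126.1]
now 261 ctr [483.9 -78.3] size [87.8 41.5] ang 88.44 z [44.5 47.1 51.2]
[462.74078259 504.87358482]
tag 102 ctr [467.7 264. ] size [47.4 11.8] ang 69.39 z [ 56.8 123.3 126.5]
```

```bash
python3 -c "
from workcell import ctrl
print(ctrl.sign_off());s=ctrl.get_state();print(s['clock'],s['tcp_pos'],s['contact_force'],s['finger_gap'])"
```

```text
the job is handed in; nothing more can be done
None
the job is handed in; nothing more can be done
```

The job is handed in at about 14 s of the 72 s, with the gripper still holding the lever pulled over. Sign-off reports no verdict.

- **Tag:** I lifted it 14 mm, drew it off the peg and stood it in the green disk case. The picture after letting go showed it upright in the case with the gripper clear, and a later depth check found its top 126 mm up, inside the case walls.
- **Lever:** The trial tug went well past the 15 mm of play with only the spring's force. The lever was therefore not caught, and I left the catch slide alone.
- **Final hold:** The handle has moved about 78 mm, near the stop, which I estimate at 0.52 to 0.53 rad. The diskette is about 39 mm further out than at the start. The external force reading is about 10 N along the pull.

Two readings were slightly off but did no visible harm. The fingers closed to 11.8 mm on the 14 mm bar, and the tool tilted about 2.4° during the pull. I made no separate check that the other things stayed put, but no move went near them.

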